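# Sample jars back into their spill dishes

## Task

The weighing is finished: put each of the four sample jars away in the spill dish of its own colour (red, blue, yellow, green), standing upright and flat on the dish floor. Keep the jars upright all the way, and leave the white-capped jar and the steel calibration weight where they stand.

Things in the scene. Friction and masses are not known exactly. Their poses are not given: they have to be found in the camera images.
- jar_red: Sample jar with a red screw cap and a red label band round its amber glass body; loose, 150 g (may differ by 30 %), standing upright. Body: 44 mm diameter, up to 52 mm height; cap: 42 mm diameter, from 56 mm to 74 mm, which is its full height. Origin: centre of the underside; z axis up along the jar; round, so yaw means nothing.
- jar_blue: Sample jar with a blue screw cap and a blue label band round its amber glass body; loose, 150 g (may differ by 30 %), standing upright. Body: 44 mm diameter, up to 52 mm height; cap: 42 mm diameter, from 56 mm to 74 mm, which is its full height. Origin: centre of the underside; z axis up along the jar; round, so yaw means nothing.
- jar_yellow: Sample jar with a yellow screw cap and a yellow label band round its amber glass body; loose, 150 g (may differ by 30 %), standing upright. Body: 44 mm diameter, up to 52 mm height; cap: 42 mm diameter, from 56 mm to 74 mm, which is its full height. Origin: centre of the underside; z axis up along the jar; round, so yaw means nothing.
- jar_green: Sample jar with a green screw cap and a green label band round its amber glass body; loose, 150 g (may differ by 30 %), standing upright. Body: 44 mm diameter, up to 52 mm height; cap: 42 mm diameter, from 56 mm to 74 mm, which is its full height. Origin: centre of the underside; z axis up along the jar; round, so yaw means nothing.
- dish_red: Round, shallow, flat-bottomed spill dish all of red plastic, stuck to the bench (does not move): 84 mm outer diameter, 12 mm high, wall 5 mm (mouth and flat inside floor 74 mm diameter), inside floor 4 mm above the bench. Origin: centre of the underside, on the bench; z axis up.
- dish_blue: Round, shallow, flat-bottomed spill dish all of blue plastic, stuck to the bench (does not move): 84 mm outer diameter, 12 mm high, wall 5 mm (mouth and flat inside floor 74 mm diameter), inside floor 4 mm above the bench. Origin: centre of the underside, on the bench; z axis up.
- dish_yellow: Round, shallow, flat-bottomed spill dish all of yellow plastic, stuck to the bench (does not move): 84 mm outer diameter, 12 mm high, wall 5 mm (mouth and flat inside floor 74 mm diameter), inside floor 4 mm above the bench. Origin: centre of the underside, on the bench; z axis up.
- dish_green: Round, shallow, flat-bottomed spill dish all of green plastic, stuck to the bench (does not move): 84 mm outer diameter, 12 mm high, wall 5 mm (mouth and flat inside floor 74 mm diameter), inside floor 4 mm above the bench. Origin: centre of the underside, on the bench; z axis up.
- jar_white: Jar of the same make and size (44 mm diameter, 74 mm high) with a white cap and a white label; loose. Has no dish: to be left where it stands. Origin: centre of the underside; z axis up.
- weight: Knobbed polished steel calibration weight, 38 mm diameter, 70 mm high, 500 g, loose. To be left where it stands. Origin: centre of the underside; z axis up.
Not all that is in view belongs to the job. Of the things that look like the jar_green, take the one that is farthest to the robot's left at the start. What is meant by the dish_yellow is not black, and is the larger of those in its own colour.

How it is judged:
By the outcome, as a careful person would: the job done as asked, in the order asked, and still so for the second after the job is handed in, with the robot touching nothing.
It also fails if it takes over 99 s, if anything falls off the work surface, if the arm or the gripper's body presses on something with over 40 N, if the wrist force passes 120 N, or if a joint passes its speed limit or range.

## Robot

A 6-joint arm with a two-finger parallel gripper is mounted at the origin on the work surface. World frame = base frame: x ahead of the robot, y to its left, z up, the work surface at z = 0. Lengths are in m, angles in rad, forces in N, time in s.
With the tool pointing down it reaches from about 0.3 to 0.875 m from the base axis. Payload 6.4 kg.
Tool frame: the origin (TCP) lies at the very end of the fingers, on their centre line; the grasp point (between the pads) lies 19 mm behind it; z points along the fingers, y is the line along which they close (so a half turn about z gives the same grasp; the last joint's range is limited). The gripper opens to 88 mm and grips with 3 to 60 N. Pads are 18 mm wide; open, the fingers measure 123 mm over their backs; the gripper's body (75 mm by 187 mm) begins 45 mm behind the grasp point.
Start: joints at [-1.374, 0.181, 1.607, -0, 1.354, -0.206], TCP at [0.225, -0.529, 0.239] pointing down, gripper open.
Joint ranges: [-2.99, 2.99], [-0.89, 2.07], [0.3, 2.58], [-1.14, 4.28], [0, 2.63], [-3.12, 3.12]. Speed limits (rad/s): [2.57, 2.57, 3.01, 3.14, 3.14, 3.14].

## Interface

Orientations are given as a rotation vector (axis times angle).
In Python, from bench import env gives the robot as it stands.
- The arm moves only by the tool apply_moves, never from a script. Its argument "plan" is a list of rows, each an object with "linear": the shift along the tool's x, y, z in mm, a list of three; "yaw": the turn about the tool's z in rad. In form: [{"linear": [dx, dy, dz], "yaw": yaw}, ...]. A call has 1 to 20 rows; each row is the pose to reach, as a shift and turn from the pose commanded when the call began, along the tool's axes at that moment; what a row does not reach only later rows make up. A row lasts 1/10 s, in which the tool goes at most 50 mm and 8.59 degrees, less where a joint would pass 70% of its speed; a pose out of reach is approached as far as the arm can. A call with a gripper value outside its range is refused whole. "claw" is the finger opening in mm, from 0 to 88.1, set as the call begins (left out, the last holds). The fingers move at their own pace and stop on an object; "force" is the grip in N (left out, the last holds). Time passes only in rows, so rows that repeat a pose let the fingers close. It gives the time, the measured TCP pose, the force, the opening and the grip force at its end, in the units of the state.
- env.observe(): the state, without advancing time (a new reading comes with each control period).
- env.snapshot(name): name is "side" or "top"; returns the picture (400x640x3 uint8, red, green, blue); there is no depth.
- env.camera_model(name): a dict with "K" (3x3 intrinsics, pixels), "position" and "attitude" of the camera in the world. Camera axes: x right, y up, looking along -z (the intrinsics and any distortion apply to the point x, -y, -z); pixel columns grow to the right and rows downward; lengths in m; the calibration is good to about 2 mm. A picture is of the moment at which its call begins. camera_model takes no time and is no camera call.
- env.finish_job(): hands the job in; it is judged then, once.
Trained networks look in the newest picture that a camera, given by its name, has taken for a name from the list of things; names that differ only in an ending like _2 or _b are one class to them, and where a whole thing is asked for, a point or a joint stands for the part that bears it (a point fixed in the world has none). Each returns a list of dicts, best first, with "p" (0 to 1); they miss things now and then, are a little off and sometimes report something else, mostly with a low value. They report only what shows in the picture. A call takes as long as a camera call. They do not tell look-alikes from the thing itself.
- env.search_frame(camera, thing): "rect" ([left, top, width, height] as shares, 0 to 1, of the picture: columns of its width, rows of its height, round what is visible of it).
- env.mark_of(camera, thing): "location" ([column, row] as shares, 0 to 1, of the picture: columns of its width, rows of its height: a listed point, or the origin of a listed thing).
The state is a dict: "clock": time; "joint_pos": joint angles; "qvel": joint speeds; "joint_efforts": joint torques, N m; "tool_pos": TCP position; "orientation": TCP orientation; "force": force on the tool from outside, world axes, zero at the start; "moment": the same for the moment, N m; "opening": opening from 0.0 (shut) to 1.0 (fully open); "finger_force": force on a finger pad.
Only numpy, scipy, OpenCV 4.12 (cv2) and the standard library are available. Lean on these libraries where they do the work, as an engineer would, in place of code of your own. Each camera call takes 0.05 s, during which the arm holds its last target. There are 200 camera calls.

## Working session

There is one attempt and no reset: what is moved stays moved. The work goes in short steps, Python scripts to look and compute and a tool call to move; the robot and the scene stay as the last step left them, time stands still between calls to the robot, and variables do not carry over. Pictures are saved under pics/ and viewed, at most 14 in all, crops included, and the job is handed in when it is done.

Besides the shell and the picture viewer there is one more tool, called after "Call:" in YAML: its name, and indented under it one key for each argument. apply_moves: Moves the arm, as the interface text tells. Its arguments: {"type":"object","properties":{"plan":{"type":"array","items":{"type":"object","properties":{"linear":{"type":"array","items":{"type":"number"}},"yaw":{"type":"number"}}}},"claw":{"type":"number"},"force":{"type":"number"}},"required":["plan"]}

```bash
mkdir -p pics; python3 - <<'E'
from bench import env
import cv2
for n in("top","side"):
    im=env.snapshot(n); cv2.imwrite(f"pics/{n}0.png",im[:,:,::-1])
    print(n,env.camera_model(n))
print(env.observe())
E
```

```text
top {'K': array([[425.87424412,   0.        , 321.2840894 ],
       [  0.        , 425.87424412, 200.3781149 ],
       [  0.        ,   0.        ,   1.        ]]), 'position': array([0.3883667 , 0.00897876, 1.36942769]), 'attitude': array([ 0.04953946, -0.0845922 , -1.5431597 ])}
side {'K': array([[366.87742761,   0.        , 315.60985439],
       [  0.        , 366.87742761, 201.63166115],
       [  0.        ,   0.        ,   1.        ]]), 'position': array([0.26899633, 0.61119404, 0.74665239]), 'attitude': array([ 0.19103574, -0.99942765, -2.55223164])}
{'clock': 0.1, 'joint_pos': array([-1.37430445e+00,  1.81435035e-01,  1.60789712e+00,  3.37473319e-05,
        1.35381252e+00, -2.06296724e-01]), 'qvel': array([ 0.00087428, -0.0017929 , -0.00146278, -0.0003424 ,  0.00026059,
       -0.00079756]), 'joint_efforts': array([ 6.44927040e-04, -4.34821379e+01, -3.42696583e+01,  7.05112796e-02,
        3.40722757e-02, -3.22442395e-05]), 'tool_pos': array([ 0.22532355, -0.5284922 ,  0.23792333]), 'orientation': array([-3.07657854e+00, -6.28108879e-01, -6.36778498e-05]), 'force': array([-0.6314799 ,  0.42944672,  0.1023852 ]), 'moment': array([-0.01502022, -0.02273249,  0.015227  ]), 'finger_force': 0.0, 'opening': 1.0039216953899037}
```

View pics/top0.png

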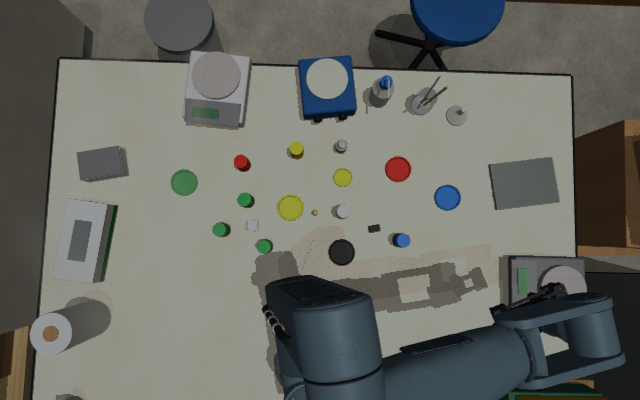

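View pics/side0.png

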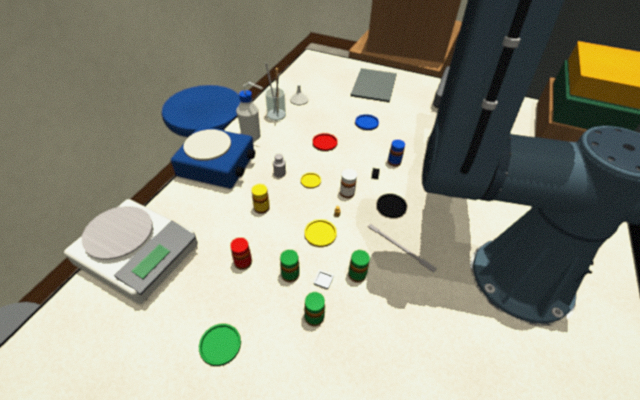

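The top view shows red (241,162), yellow (297,149) and blue (401,240) jars. Three candidates look like jar_green: (221,229), (245,200) and (264,246). The leftmost, (221,229), fits. There are also two yellow dishes, a large one at (290,208) and a small one at (343,177), plus a black one at (341,252). The large one fits dish_yellow. I'll confirm both in a crop and measure.

```bash
cat > h.py <<'E'
import numpy as np, cv2
from scipy.spatial.transform import Rotation as R
from bench import env
def ray(n,px,z):
    m=env.camera_model(n);K=m["K"];v=np.array([(px[0]-K[0,2])/K[0,0],-(px[1]-K[1,2])/K[1,1],-1])
    d=R.from_rotvec(m["attitude"]).apply(v);p=m["position"];return (p+d*(z-p[2])/d[2])[:2]
def proj(n,P):
    m=env.camera_model(n);K=m["K"];q=R.from_rotvec(m["attitude"]).inv().apply(np.atleast_2d(P)-m["position"])
    return np.c_[K[0,2]-K[0,0]*q[:,0]/q[:,2],K[1,2]+K[1,1]*q[:,1]/q[:,2]]
H={"red":[(0,7),(173,180)],"yellow":[(22,33)],"green":[(45,85)],"blue":[(105,125)]}
def blobs(im,c,amin=30):
    h=cv2.cvtColor(im,cv2.COLOR_RGB2HSV);m=0
    for a,b in H[c]: m=m|cv2.inRange(h,(a,110,50),(b,255,255))
    n,l,s,ce=cv2.connectedComponentsWithStats(m)
    return [(ce[i],s[i]) for i in range(1,n) if amin<s[i][4]<2500]
E
python3 - <<'E'
from h import *
im=cv2.imread("pics/top0.png")[:,:,::-1].copy()
for c in H:
    for ce,s in blobs(im,c):
        print(c,ce.round(1),s,"z.05",ray("top",ce,.05).round(3),"z.008",ray("top",ce,.008).round(3), "diam mm",round(s[2]/425.9*1330),round(s[3]/425.9*1330))
for t in("jar_red","jar_blue","jar_yellow","jar_green","jar_white","weight","dish_red","dish_blue","dish_yellow","dish_green"):
    for n in("top","side"):
        z=0
        print(t,n,[(round(d["p"],2),ray(n,np.array(d["location"])*[640,400],z).round(3).tolist()) for d in env.mark_of(n,t) if d["p"]>.3])
c=cv2.resize(im[120:275,150:480],None,fx=2.4,fy=2.4,interpolation=3);cv2.imwrite("pics/crop1.png",c[:,:,::-1])
E
```

```text
red [241.2 162.2] [234 155  16  16 183] z.05 [0.615 0.234] z.008 [0.622 0.241] diam mm 50 50
red [397.8 168.6] [385 156  26  26 519] z.05 [ 0.609 -0.257] z.008 [ 0.616 -0.265] diam mm 81 81
yellow [296.1 149.3] [290 142  14  17 173] z.05 [0.661 0.064] z.008 [0.669 0.066] diam mm 44 53
yellow [342.4 176.9] [333 168  19  19 277] z.05 [ 0.578 -0.083] z.008 [ 0.584 -0.086] diam mm 59 59
yellow [290.  207.2] [277 195  27  26 531] z.05 [0.478 0.077] z.008 [0.481 0.079] diam mm 84 81
green [214.6 112.8] [212 109   6   9  40] z.05 [0.769 0.324] z.008 [0.782 0.334] diam mm 19 28
green [187.2 180.5] [178 170  18  24 280] z.05 [0.553 0.398] z.008 [0.558 0.411] diam mm 56 75
green [244.5 199.2] [238 193  16  14 146] z.05 [0.499 0.219] z.008 [0.503 0.226] diam mm 50 44
green [219.5 229.2] [213 223  15  13 148] z.05 [0.405 0.292] z.008 [0.405 0.301] diam mm 47 41
green [263.9 246.2] [257 240  14  14 156] z.05 [0.356 0.154] z.008 [0.355 0.158] diam mm 44 44
green [549.2 394.1] [508 392  94   8 285] z.05 [-0.068 -0.725] z.008 [-0.082 -0.748] diam mm 294 25
blue [327.   90.7] [ 298   56   58   59 153
[... 617 characters left out ...]
515, 0.222])]
jar_green side [(0.91, [0.36, 0.147]), (0.8, [0.411, 0.283]), (0.74, [0.498, 0.207])]
jar_white top []
jar_white side [(0.82, [0.476, -0.097])]
weight top [(0.67, [0.612, 0.236]), (0.61, [0.67, -0.078])]
weight side [(0.61, [0.677, -0.075])]
dish_red top [(0.96, [0.618, -0.267])]
dish_red side [(0.84, [0.611, -0.26])]
dish_blue top [(0.63, [0.53, -0.416])]
dish_blue side [(0.53, [0.533, -0.416])]
dish_yellow top [(0.73, [0.486, 0.076]), (0.68, [0.346, -0.08]), (0.65, [0.582, -0.095])]
dish_yellow side [(0.97, [0.481, 0.084]), (0.67, [0.343, -0.091]), (0.64, [0.584, -0.095])]
dish_green top [(0.58, [0.554, 0.421])]
dish_green side [(0.8, [0.553, 0.424]), (0.36, [0.682, -0.086])]
```

View pics/crop1.png

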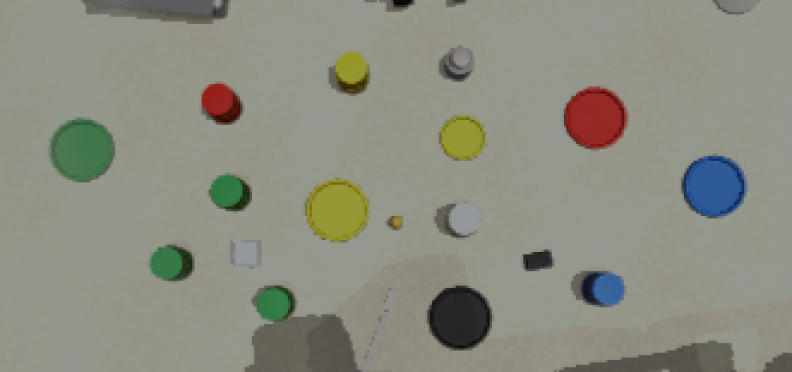

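The crop confirms both. The leftmost green cap, at crop (170,263), is jar_green, with the other two to its right. The yellow dish at crop (337,210) is clearly larger than the one at (462,137), and the third is black. Estimated jar positions in m: red (.614,.233), blue (.385,-.275), yellow (.662,.063), green (.407,.288). Estimated dish positions: red (.616,-.264), blue (.529,-.424), yellow (.481,.080), green (.554,.421). The top and side views agree within about 8 mm.

Call:
apply_moves:
  plan:
    - {"linear": [247,-171,0],"yaw": 0.403}
    - {"linear": [247,-171,0],"yaw": 0.403}
    - {"linear": [247,-171,0],"yaw": 0.403}
    - {"linear": [247,-171,0],"yaw": 0.403}
    - {"linear": [247,-171,0],"yaw": 0.403}
    - {"linear": [247,-171,0],"yaw": 0.403}
    - {"linear": [247,-171,0],"yaw": 0.403}
    - {"linear": [247,-171,0],"yaw": 0.403}
    - {"linear": [247,-171,0],"yaw": 0.403}
    - {"linear": [247,-171,110],"yaw": 0.403}
    - {"linear": [247,-171,110],"yaw": 0.403}
    - {"linear": [247,-171,110],"yaw": 0.403}
    - {"linear": [247,-171,110],"yaw": 0.403}
    - {"linear": [247,-171,110],"yaw": 0.403}
  claw: 88
  force: 20

```text
clock: 2.5
tool_pos: [0.3862, -0.2767, 0.1306]
orientation: [3.14, -0.003, 0.002]
force: [0.5, -0.3, 0.5]
opening: 1.0
finger_force: 0.0
```

```bash
python3 - <<'E'
from h import *
im=env.snapshot("side");c=cv2.resize(im[60:260,280:520],None,fx=3,fy=3,interpolation=3);cv2.imwrite("pics/s1.png",c[:,:,::-1])
o=env.observe();print(o["tool_pos"],o["orientation"],o["joint_pos"])
im=env.snapshot("top")
print([(c.round(0),ray("top",c,.008).round(3),s[4]) for c,s in blobs(im,"blue")])
# dish_green outline via low saturation
h=cv2.cvtColor(im,cv2.COLOR_RGB2HSV);m=cv2.inRange(h,(45,60,50),(85,255,255));n,l,s,ce=cv2.connectedComponentsWithStats(m)
for i in range(1,n):
    if 300<s[i][4]<900: print("dg",s[i],ray("top",ce[i],.008).round(3))
E
```

```text
[ 0.38656298 -0.27682063  0.13110569] [ 3.13863340e+00 -1.86167684e-03  3.83198146e-03] [-8.71799281e-01  8.70085123e-02  1.94933278e+00 -3.96550612e-05
  1.10141714e+00  7.00201213e-01]
[(array([327.,  91.]), array([ 0.867, -0.03 ]), np.int32(1538)), (array([385.,  82.]), array([ 0.905, -0.22 ]), np.int32(101)), (array([447., 197.]), array([ 0.528, -0.427]), np.int32(517))]
dg [171 169  26  26 526] [0.553 0.422]
```

View pics/s1.png

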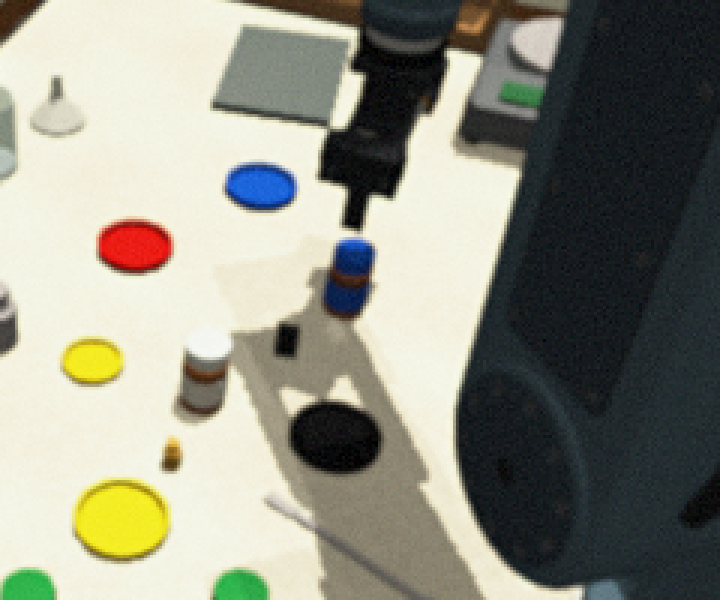

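The fingers are straight above the blue jar, at crop (350,245). I'll descend and grip.

Call:
apply_moves:
  plan:
    - {"linear": [0,0,35]}
    - {"linear": [0,0,70]}
    - {"linear": [0,0,95]}
    - {"linear": [0,0,106]}
    - {"linear": [0,0,106]}
    - {"linear": [0,0,106]}

```text
schema error: expected keys linear, yaw
```

Call:
apply_moves:
  plan:
    - {"linear": [0,0,0]}
    - {"linear": [0,0,0]}
    - {"linear": [0,0,0]}
    - {"linear": [0,0,0]}
    - {"linear": [0,0,0]}
    - {"linear": [0,0,0]}
    - {"linear": [0,0,0]}
    - {"linear": [0,0,0]}
    - {"linear": [0,0,-20]}
    - {"linear": [0,0,-20]}
  claw: 30
  force: 20

```text
schema error: expected keys linear, yaw
```

Call:
apply_moves:
  plan:
    - {"linear": [0,0,35],"yaw": 0}
    - {"linear": [0,0,70],"yaw": 0}
    - {"linear": [0,0,95],"yaw": 0}
    - {"linear": [0,0,106],"yaw": 0}
    - {"linear": [0,0,106],"yaw": 0}
    - {"linear": [0,0,106],"yaw": 0}

```text
clock: 3.2
tool_pos: [0.3866, -0.276, 0.0243]
orientation: [3.14, -0.0, 0.003]
force: [-0.3, -1.1, -0.2]
opening: 0.999
finger_force: 0.0
```

Call:
apply_moves:
  plan:
    - {"linear": [0,0,0],"yaw": 0}
    - {"linear": [0,0,0],"yaw": 0}
    - {"linear": [0,0,0],"yaw": 0}
    - {"linear": [0,0,0],"yaw": 0}
    - {"linear": [0,0,0],"yaw": 0}
    - {"linear": [0,0,0],"yaw": 0}
    - {"linear": [0,0,0],"yaw": 0}
    - {"linear": [0,0,0],"yaw": 0}
  claw: 30
  force: 20

```text
clock: 4.0
tool_pos: [0.3856, -0.2747, 0.0227]
orientation: [-3.141, 0.0, 0.0]
force: [-0.6, 0.7, 3.1]
opening: 0.489
finger_force: 20.0
```

The opening is 43 mm, so the jar is held. Next I lift it and carry it to the blue dish.

Call:
apply_moves:
  plan:
    - {"linear": [0,0,-20],"yaw": 0}
    - {"linear": [0,0,-60],"yaw": 0}
    - {"linear": [0,0,-80],"yaw": 0}
    - {"linear": [30,32,-80],"yaw": 0}
    - {"linear": [60,63,-80],"yaw": 0}
    - {"linear": [90,95,-80],"yaw": 0}
    - {"linear": [120,126,-80],"yaw": 0}
    - {"linear": [143,150,-80],"yaw": 0}
    - {"linear": [143,150,-80],"yaw": 0}
    - {"linear": [143,150,-80],"yaw": 0}
    - {"linear": [143,150,-50],"yaw": 0}
    - {"linear": [143,150,-25],"yaw": 0}
    - {"linear": [143,150,-12],"yaw": 0}
    - {"linear": [143,150,-12],"yaw": 0}
    - {"linear": [143,150,-12],"yaw": 0}

```text
clock: 5.5
tool_pos: [0.5286, -0.4247, 0.0354]
orientation: [3.141, -0.0, 0.0]
force: [-0.1, 0.1, -1.0]
opening: 0.49
finger_force: 20.0
```

```bash
python3 - <<'E'
from h import *
im=env.snapshot("side");c=cv2.resize(im[60:210,290:490],None,fx=4,fy=4,interpolation=3);cv2.imwrite("pics/s2.png",c[:,:,::-1])
E
```

```text
(no output)
```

View pics/s2.png

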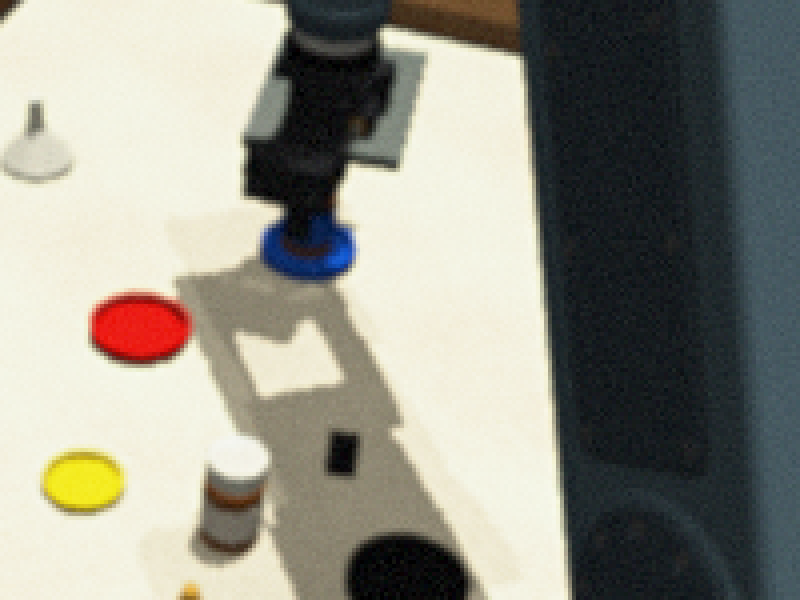

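The jar is centred over the blue dish at crop (308,245). I'll lower it and release.

Call:
apply_moves:
  plan:
    - {"linear": [0,0,4],"yaw": 0}
    - {"linear": [0,0,8],"yaw": 0}
    - {"linear": [0,0,8],"yaw": 0}
    - {"linear": [0,0,8],"yaw": 0}

```text
clock: 5.95
tool_pos: [0.5286, -0.4249, 0.0268]
orientation: [3.142, -0.0, 0.0]
force: [0.5, -0.1, -1.0]
opening: 0.489
finger_force: 20.0
```

Call:
apply_moves:
  plan:
    - {"linear": [0,0,0],"yaw": 0}
    - {"linear": [0,0,0],"yaw": 0}
    - {"linear": [0,0,0],"yaw": 0}
    - {"linear": [0,0,0],"yaw": 0}
    - {"linear": [0,0,0],"yaw": 0}
    - {"linear": [0,0,-40],"yaw": 0}
    - {"linear": [0,0,-80],"yaw": 0}
    - {"linear": [0,0,-120],"yaw": 0}
    - {"linear": [0,0,-120],"yaw": 0}
  claw: 70

```text
clock: 6.85
tool_pos: [0.5315, -0.428, 0.1545]
orientation: [3.132, -0.0, 0.013]
force: [0.7, -0.3, 0.2]
opening: 0.788
finger_force: 0.0
```

Call:
apply_moves:
  plan:
    - {"linear": [12,-43,0],"yaw": 0}
    - {"linear": [24,-86,0],"yaw": 0}
    - {"linear": [36,-130,0],"yaw": 0}
    - {"linear": [48,-173,0],"yaw": 0}
    - {"linear": [60,-217,0],"yaw": 0}
    - {"linear": [72,-260,0],"yaw": 0}
    - {"linear": [84,-304,0],"yaw": 0}
    - {"linear": [96,-347,0],"yaw": 0}
    - {"linear": [108,-390,0],"yaw": 0}
    - {"linear": [120,-434,0],"yaw": 0}
    - {"linear": [135,-470,0],"yaw": 0}
    - {"linear": [135,-488,0],"yaw": 0}
    - {"linear": [135,-488,0],"yaw": 0}
    - {"linear": [135,-488,0],"yaw": 0}
    - {"linear": [135,-488,0],"yaw": 0}
  claw: 88

```text
clock: 8.35
tool_pos: [0.6633, 0.0613, 0.1465]
orientation: [3.141, -0.003, -0.001]
force: [-0.0, -0.3, -0.2]
opening: 0.997
finger_force: 0.0
```

```bash
python3 - <<'E'
from h import *
o=env.observe();print(o["tool_pos"],o["orientation"])
im=env.snapshot("side");c=cv2.resize(im[80:280,200:440],None,fx=3,fy=3,interpolation=3);cv2.imwrite("pics/s3.png",c[:,:,::-1])
E
```

```text
[0.66333704 0.06134544 0.14648257] [ 3.14109789e+00 -2.88328679e-03 -8.55830950e-04]
```

View pics/s3.png

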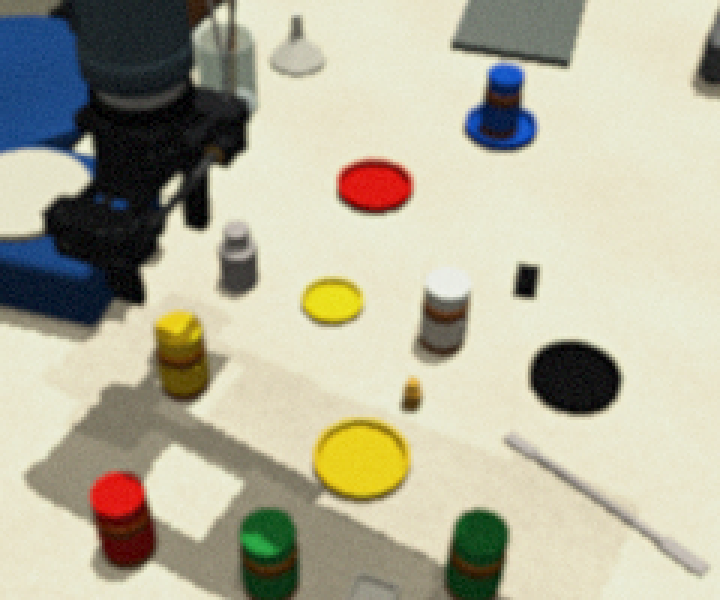

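The blue jar stands upright in its dish at crop (503,105). The fingers straddle the yellow jar at crop (182,350). I'll descend and grip.

Call:
apply_moves:
  plan:
    - {"linear": [0,0,40],"yaw": 0}
    - {"linear": [0,0,80],"yaw": 0}
    - {"linear": [0,0,110],"yaw": 0}
    - {"linear": [0,0,124],"yaw": 0}
    - {"linear": [0,0,124],"yaw": 0}
    - {"linear": [0,0,124],"yaw": 0}

```text
clock: 9.0
tool_pos: [0.6647, 0.0624, 0.024]
orientation: [3.141, -0.002, 0.003]
force: [0.5, -0.8, -0.2]
opening: 0.999
finger_force: 0.0
```

Call:
apply_moves:
  plan:
    - {"linear": [0,0,0],"yaw": 0}
    - {"linear": [0,0,0],"yaw": 0}
    - {"linear": [0,0,0],"yaw": 0}
    - {"linear": [0,0,0],"yaw": 0}
    - {"linear": [0,0,0],"yaw": 0}
    - {"linear": [0,0,0],"yaw": 0}
    - {"linear": [0,0,0],"yaw": 0}
    - {"linear": [0,0,0],"yaw": 0}
  claw: 30

```text
clock: 9.8
tool_pos: [0.6637, 0.0631, 0.0228]
orientation: [-3.142, 0.0, 0.0]
force: [-1.3, 0.1, 1.7]
opening: 0.488
finger_force: 20.0
```

Call:
apply_moves:
  plan:
    - {"linear": [0,0,-20],"yaw": 0}
    - {"linear": [0,0,-60],"yaw": 0}
    - {"linear": [0,0,-80],"yaw": 0}
    - {"linear": [-40,-4,-80],"yaw": 0}
    - {"linear": [-80,-8,-80],"yaw": 0}
    - {"linear": [-120,-12,-80],"yaw": 0}
    - {"linear": [-155,-15,-80],"yaw": 0}
    - {"linear": [-182,-17,-80],"yaw": 0}
    - {"linear": [-182,-17,-80],"yaw": 0}
    - {"linear": [-182,-17,-80],"yaw": 0}
    - {"linear": [-182,-17,-50],"yaw": 0}
    - {"linear": [-182,-17,-25],"yaw": 0}
    - {"linear": [-182,-17,-12],"yaw": 0}
    - {"linear": [-182,-17,-4],"yaw": 0}
    - {"linear": [-182,-17,-4],"yaw": 0}
    - {"linear": [-182,-17,-4],"yaw": 0}

```text
clock: 11.4
tool_pos: [0.4827, 0.08, 0.0271]
orientation: [3.142, -0.0, 0.002]
force: [-0.7, 0.9, -2.4]
opening: 0.491
finger_force: 20.0
```

Call:
apply_moves:
  plan:
    - {"linear": [0,0,0],"yaw": 0}
    - {"linear": [0,0,0],"yaw": 0}
    - {"linear": [0,0,0],"yaw": 0}
    - {"linear": [0,0,0],"yaw": 0}
    - {"linear": [0,0,0],"yaw": 0}
    - {"linear": [0,0,-40],"yaw": 0}
    - {"linear": [0,0,-80],"yaw": 0}
    - {"linear": [0,0,-120],"yaw": 0}
    - {"linear": [0,0,-120],"yaw": 0}
  claw: 62

```text
clock: 12.3
tool_pos: [0.4856, 0.0799, 0.1525]
orientation: [3.141, 0.0, 0.017]
force: [1.4, -0.6, 0.3]
opening: 0.703
finger_force: 0.0
```

Call:
apply_moves:
  plan:
    - {"linear": [30,-35,0],"yaw": 0}
    - {"linear": [60,-70,0],"yaw": 0}
    - {"linear": [90,-105,0],"yaw": 0}
    - {"linear": [120,-138,0],"yaw": 0}
    - {"linear": [134,-154,0],"yaw": 0}
    - {"linear": [134,-154,0],"yaw": 0}
    - {"linear": [134,-154,0],"yaw": 0}
    - {"linear": [134,-154,0],"yaw": 0}
  claw: 88

```text
clock: 13.1
tool_pos: [0.6147, 0.2331, 0.146]
orientation: [3.141, -0.001, -0.003]
force: [0.0, -0.6, 0.0]
opening: 0.995
finger_force: 0.0
```

```bash
python3 - <<'E'
from h import *
im=env.snapshot("side");c=cv2.resize(im[140:320,180:420],None,fx=3,fy=3,interpolation=3);cv2.imwrite("pics/s4.png",c[:,:,::-1])
E
```

```text
(no output)
```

View pics/s4.png

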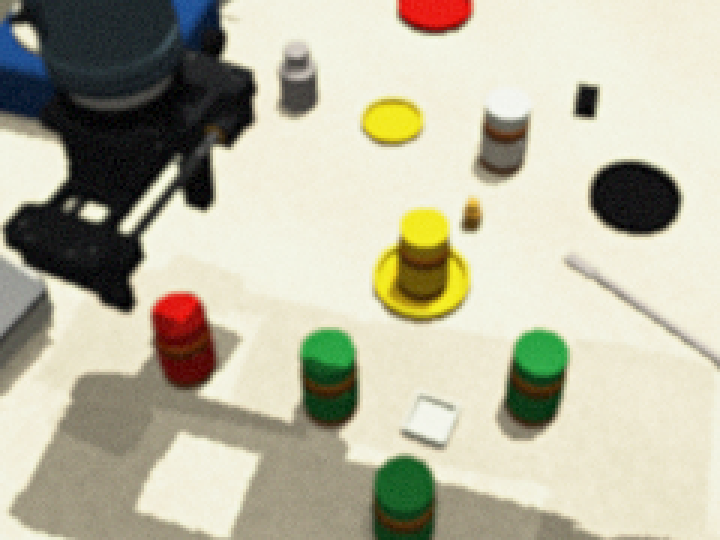

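The yellow jar stands in its dish at crop (422,255), and the gripper is over the red jar at crop (182,340). I'll grip red.

Call:
apply_moves:
  plan:
    - {"linear": [0,0,40],"yaw": 0}
    - {"linear": [0,0,80],"yaw": 0}
    - {"linear": [0,0,110],"yaw": 0}
    - {"linear": [0,0,124],"yaw": 0}
    - {"linear": [0,0,124],"yaw": 0}
    - {"linear": [0,0,124],"yaw": 0}

```text
clock: 13.75
tool_pos: [0.6166, 0.2339, 0.0242]
orientation: [-3.141, 0.001, -0.003]
force: [-0.1, 0.0, 0.3]
opening: 0.995
finger_force: 0.0
```

Call:
apply_moves:
  plan:
    - {"linear": [0,0,0],"yaw": 0}
    - {"linear": [0,0,0],"yaw": 0}
    - {"linear": [0,0,0],"yaw": 0}
    - {"linear": [0,0,0],"yaw": 0}
    - {"linear": [0,0,0],"yaw": 0}
    - {"linear": [0,0,0],"yaw": 0}
    - {"linear": [0,0,0],"yaw": 0}
    - {"linear": [0,0,0],"yaw": 0}
  claw: 30

```text
clock: 14.55
tool_pos: [0.6157, 0.2341, 0.0228]
orientation: [3.142, -0.0, -0.0]
force: [-0.4, -0.6, 1.9]
opening: 0.491
finger_force: 20.0
```

Call:
apply_moves:
  plan:
    - {"linear": [0,0,-20],"yaw": 0}
    - {"linear": [0,0,-60],"yaw": 0}
    - {"linear": [0,0,-100],"yaw": 0}
    - {"linear": [0,0,-115],"yaw": 0}
    - {"linear": [0,40,-115],"yaw": 0}
    - {"linear": [0,80,-115],"yaw": 0}
    - {"linear": [0,120,-115],"yaw": 0}
    - {"linear": [0,160,-115],"yaw": 0}
    - {"linear": [0,200,-115],"yaw": 0}
    - {"linear": [0,240,-115],"yaw": 0}
    - {"linear": [0,280,-115],"yaw": 0}
    - {"linear": [0,320,-115],"yaw": 0}
    - {"linear": [0,360,-115],"yaw": 0}
    - {"linear": [0,400,-115],"yaw": 0}
    - {"linear": [0,440,-115],"yaw": 0}
    - {"linear": [0,475,-115],"yaw": 0}
    - {"linear": [0,498,-115],"yaw": 0}
    - {"linear": [0,498,-115],"yaw": 0}
    - {"linear": [0,498,-115],"yaw": 0}
    - {"linear": [0,498,-115],"yaw": 0}

```text
clock: 16.55
tool_pos: [0.6156, -0.2622, 0.1371]
orientation: [-3.14, -0.002, 0.001]
force: [-0.4, -0.3, -0.9]
opening: 0.494
finger_force: 20.0
```

Call:
apply_moves:
  plan:
    - {"linear": [0,0,40],"yaw": 0}
    - {"linear": [0,0,75],"yaw": 0}
    - {"linear": [0,0,100],"yaw": 0}
    - {"linear": [0,0,108],"yaw": 0}
    - {"linear": [0,0,111],"yaw": 0}
    - {"linear": [0,0,111],"yaw": 0}
    - {"linear": [0,0,111],"yaw": 0}

```text
clock: 17.25
tool_pos: [0.6166, -0.2639, 0.028]
orientation: [3.14, 0.001, 0.003]
force: [0.3, -0.4, -1.4]
opening: 0.489
finger_force: 20.0
```

Call:
apply_moves:
  plan:
    - {"linear": [0,0,0],"yaw": 0}
    - {"linear": [0,0,0],"yaw": 0}
    - {"linear": [0,0,0],"yaw": 0}
    - {"linear": [0,0,0],"yaw": 0}
    - {"linear": [0,0,0],"yaw": 0}
    - {"linear": [0,0,-40],"yaw": 0}
    - {"linear": [0,0,-80],"yaw": 0}
    - {"linear": [0,0,-120],"yaw": 0}
    - {"linear": [0,0,-120],"yaw": 0}
  claw: 70

```text
clock: 18.15
tool_pos: [0.6192, -0.2662, 0.1544]
orientation: [3.135, -0.0, 0.016]
force: [0.3, -0.6, 1.0]
opening: 0.794
finger_force: 0.0
```

Call:
apply_moves:
  plan:
    - {"linear": [-16,-42,0],"yaw": 0}
    - {"linear": [-32,-85,0],"yaw": 0}
    - {"linear": [-48,-127,0],"yaw": 0}
    - {"linear": [-64,-170,0],"yaw": 0}
    - {"linear": [-80,-212,0],"yaw": 0}
    - {"linear": [-96,-255,0],"yaw": 0}
    - {"linear": [-112,-297,0],"yaw": 0}
    - {"linear": [-128,-340,0],"yaw": 0}
    - {"linear": [-144,-382,0],"yaw": 0}
    - {"linear": [-160,-425,0],"yaw": 0}
    - {"linear": [-176,-467,0],"yaw": 0}
    - {"linear": [-192,-510,0],"yaw": 0}
    - {"linear": [-208,-552,0],"yaw": 0}
    - {"linear": [-208,-552,0],"yaw": 0}
    - {"linear": [-208,-552,0],"yaw": 0}
    - {"linear": [-208,-552,0],"yaw": 0}
    - {"linear": [-208,-552,0],"yaw": 0}
  claw: 88

```text
clock: 19.85
tool_pos: [0.4084, 0.2869, 0.1466]
orientation: [3.141, -0.004, -0.0]
force: [-0.8, 0.0, -0.3]
opening: 0.998
finger_force: 0.0
```

```bash
python3 - <<'E'
from h import *
im=env.snapshot("side");c=cv2.resize(im[100:360,180:500],None,fx=2.3,fy=2.3,interpolation=3);cv2.imwrite("pics/s5.png",c[:,:,::-1])
E
```

```text
(no output)
```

View pics/s5.png

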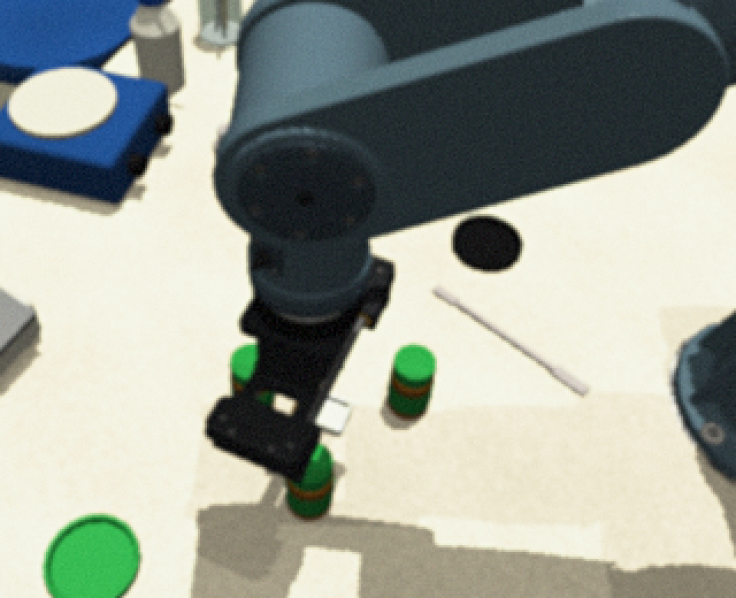

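The gripper is over the leftmost green jar at crop (310,485), and the other two green jars are clear at (250,370) and (412,380). I'll grip green.

Call:
apply_moves:
  plan:
    - {"linear": [0,0,40],"yaw": 0}
    - {"linear": [0,0,70],"yaw": 0}
    - {"linear": [0,0,100],"yaw": 0}
    - {"linear": [0,0,124],"yaw": 0}
    - {"linear": [0,0,124],"yaw": 0}
    - {"linear": [0,0,124],"yaw": 0}

```text
clock: 20.5
tool_pos: [0.4081, 0.2874, 0.0229]
orientation: [3.141, -0.003, -0.001]
force: [0.6, 0.4, 0.2]
opening: 0.996
finger_force: 0.0
```

Call:
apply_moves:
  plan:
    - {"linear": [0,0,0],"yaw": 0}
    - {"linear": [0,0,0],"yaw": 0}
    - {"linear": [0,0,0],"yaw": 0}
    - {"linear": [0,0,0],"yaw": 0}
    - {"linear": [0,0,0],"yaw": 0}
    - {"linear": [0,0,0],"yaw": 0}
    - {"linear": [0,0,0],"yaw": 0}
    - {"linear": [0,0,0],"yaw": 0}
  claw: 30

```text
clock: 21.3
tool_pos: [0.4078, 0.2882, 0.0229]
orientation: [-3.142, 0.0, -0.0]
force: [-0.6, 0.3, 3.2]
opening: 0.488
finger_force: 20.0
```

Next is the carry to the green dish at (.553,.421), which is dx +146 and tool y −133.

Call:
apply_moves:
  plan:
    - {"linear": [0,0,-20],"yaw": 0}
    - {"linear": [0,0,-60],"yaw": 0}
    - {"linear": [0,0,-95],"yaw": 0}
    - {"linear": [30,-27,-95],"yaw": 0}
    - {"linear": [60,-55,-95],"yaw": 0}
    - {"linear": [90,-82,-95],"yaw": 0}
    - {"linear": [120,-109,-95],"yaw": 0}
    - {"linear": [146,-133,-95],"yaw": 0}
    - {"linear": [146,-133,-95],"yaw": 0}
    - {"linear": [146,-133,-95],"yaw": 0}
    - {"linear": [146,-133,-60],"yaw": 0}
    - {"linear": [146,-133,-25],"yaw": 0}
    - {"linear": [146,-133,-12],"yaw": 0}
    - {"linear": [146,-133,-4],"yaw": 0}
    - {"linear": [146,-133,-4],"yaw": 0}
    - {"linear": [146,-133,-4],"yaw": 0}

```text
clock: 22.9
tool_pos: [0.5544, 0.4213, 0.0283]
orientation: [-3.141, 0.0, -0.003]
force: [0.2, 0.0, -2.9]
opening: 0.49
finger_force: 20.0
```

Call:
apply_moves:
  plan:
    - {"linear": [0,0,0],"yaw": 0}
    - {"linear": [0,0,0],"yaw": 0}
    - {"linear": [0,0,0],"yaw": 0}
    - {"linear": [0,0,0],"yaw": 0}
    - {"linear": [0,0,0],"yaw": 0}
    - {"linear": [0,0,-40],"yaw": 0}
    - {"linear": [0,0,-80],"yaw": 0}
    - {"linear": [0,0,-120],"yaw": 0}
    - {"linear": [0,0,-160],"yaw": 0}
    - {"linear": [-40,0,-180],"yaw": 0}
    - {"linear": [-80,0,-180],"yaw": 0}
    - {"linear": [-120,0,-180],"yaw": 0}
    - {"linear": [-160,0,-180],"yaw": 0}
    - {"linear": [-160,0,-180],"yaw": 0}
    - {"linear": [-160,0,-180],"yaw": 0}
  claw: 70

```text
clock: 24.4
tool_pos: [0.3935, 0.4215, 0.2072]
orientation: [-3.141, -0.002, -0.002]
force: [0.1, 0.4, -0.5]
opening: 0.796
finger_force: 0.0
```

```bash
python3 - <<'E'
from h import *
a=env.snapshot("side");b=env.snapshot("top")
cv2.imwrite("pics/f1.png",a[:,:,::-1]);c=cv2.resize(b[100:290,140:500],None,fx=2.2,fy=2.2,interpolation=3);cv2.imwrite("pics/f2.png",c[:,:,::-1])
E
```

```text
(no output)
```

View pics/f1.png

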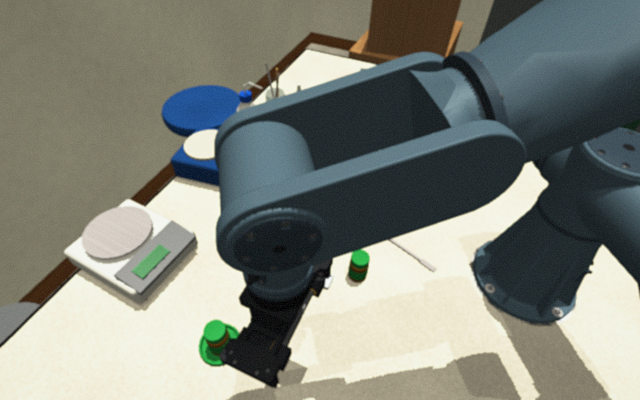

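View pics/f2.png

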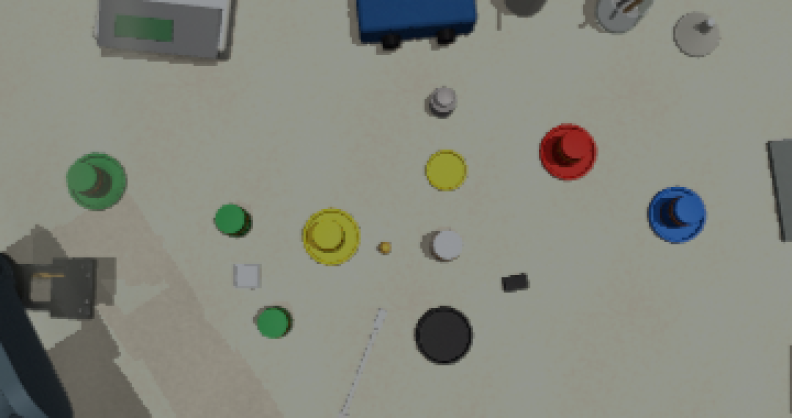

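All four jars stand centred and upright in their own dishes, at top crop green (85,178), yellow (328,235), red (572,148) and blue (685,210). The white jar (447,245) and the weight (443,100) have not moved, and the arm is clear.

```bash
python3 -c "
from bench import env
print(env.finish_job())"
```

```text
the job is handed in; nothing more can be done
None
```

The red, blue, yellow and green jars each stand upright in the dish of their own colour, the white jar and weight were left untouched, and the job was handed in at about 24.5 s on the robot's clock.

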